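# Lock the bench clay extruder on its spigot with a linch pin

### The arm

A 6-joint arm with a two-finger parallel gripper is mounted at the origin on the work surface. World frame = base frame: x ahead of the robot, y to its left, z up, the work surface at z = 0. Lengths are in m, angles in rad, forces in N, time in s.
With the tool pointing down it reaches from about 0.3 to 0.875 m from the base axis. Payload 6.4 kg.
Tool frame: the origin (TCP) lies midway between the tips of the shut fingers; the grasp point (between the pads) lies 19 mm behind it (manip.hold_point_z is the z of the grasp point in the tool frame, in m); z points along the fingers, y is the line along which they close (so a half turn about z gives the same grasp; the last joint's range is limited). The gripper opens to 85 mm and grips with 20 to 120 N. Pads are 22 mm wide; open, the fingers measure 114 mm over their backs; the gripper's body (76 mm by 85 mm) begins 54 mm behind the grasp point. The pads swing forward as they close: fully open they stand 13 mm farther back than shut.
Start: joints at [-1.369, 0.181, 1.607, -0, 1.354, -0.206], TCP at [0.228, -0.528, 0.231] pointing down, gripper open.
Joint ranges: [-2.99, 2.99], [-0.89, 2.07], [0.3, 2.58], [-1.14, 4.28], [0, 2.63], [-3.12, 3.12]. Speed limits (rad/s): [2.57, 2.57, 3.01, 3.14, 3.14, 3.14].

### API

Orientations are given as a rotation vector (axis times angle).
In Python, from cell import manip, jaws, kinematics, readout, eyes, workorder gives the robot as it stands. The module is installed in compiled form; this text tells all that it offers. Calls block until the motion is done:
- manip.move_ptp(position, orientation): joint-space move of the TCP to a pose.
- manip.servo_line(position, velocity=0.15, attitude=None, force_limit=None): straight line of the TCP; attitude=None keeps the orientation; velocity is the mean speed in m/s. With force_limit (N) it stops when the force on the tool has changed by that much, and returns True; else False.
- manip.goto_joints(angles): joint-space move.
- jaws.open_gripper() and jaws.grasp(): open the fingers fully, or close them until they stop; the grip force is fixed at half the most.
- manip.dwell(seconds).
- kinematics.solve_ik(position, orientation): joint angles nearest the present ones, or None.
- readout.get_obs(): the state.
- eyes.snapshot(name): name is "scene" or "top" or "wrist"; returns (picture, depth): 384x512x3 uint8, red, green, blue; 384x512 float32, m along the optical axis (not along the pixel's ray), 0 where there is no reading.
- eyes.get_calibration(name): a dict with "camera_matrix" (3x3 intrinsics, pixels), "extrinsics" (4x4, takes a point from camera to world coordinates). Camera axes: x right, y up, looking along -z (the intrinsics and any distortion apply to the point x, -y, -z); pixel columns grow to the right and rows downward; lengths in m; the calibration is good to about 2 mm. A picture is of the moment at which its call begins: read the wrist's pose just before it. get_calibration takes no time and is no camera call; for the wrist camera it gives the pose at the moment of the call.
A pose or a line that the arm cannot do raises manip.Unreachable and nothing moves.
- workorder.close_job(): hands the job in; it is judged then, once.
The state is a dict: "time_s": time; "joint_positions": joint angles; "joint_velocities": joint speeds; "effort": joint torques, N m; "ee_pos": TCP position; "orientation": TCP orientation; "ft_force": force on the tool from outside, world axes, zero at the start; "moment": the same for the moment, N m; "opening": finger opening in m; "grasp_force": force on a finger pad.
Only numpy, scipy, OpenCV 4.12 (cv2) and the standard library are available. Lean on these libraries where they do the work, as an engineer would, in place of code of your own. Each camera call takes 0.05 s, during which the arm holds its last target. There are 200 camera calls.

### The job

Draw the linch pin out of its wooden rack and push it through the cross hole of the extruder's steel spigot, from the yellow-painted side, until its collar is right up against the spigot. Then flip its brass ring over the top of the spigot and press the red tab down until the ring snaps past the pin's end and stays below it. Let go, and leave the bottle, the jar and the wooden batten where they are.

Things in the scene. Friction and masses are not known exactly. Their poses are not given: they have to be found in the camera images.
- hole (a point): Centre of the entry mouth (yellow-painted face) of the level square hole (17 x 17 mm, 40 mm deep, right through) across the extruder's fixed steel spigot, 95 mm above the table. x axis points into the hole, the way the pin is pushed; z up. The spigot is a square post 40 mm along x, 32 mm along y, its top 22 mm above the hole axis.
- extruder: The fixed extruder: origin on the table under the spigot's centre, axes as the hole. A blue arm with a 62 mm square eye round the spigot (top 70 mm above the table) runs to the -y side and carries an aluminium barrel, 74 mm across, lying along x at y = -200 mm, top 95 mm above the table.
- pin_shank (a point): About the middle of the linch pin's bare steel shank, on its axis: take it here in the rack. Pin 200 mm long, about 0.23 kg; x axis points to the tip, z up as it lies. Shank 14 x 14 mm, from the collar 46 mm behind this point to the tip 58 mm ahead, last 13 mm tapered and round. The ring stands on a crosswise hinge 58 mm behind this point.
- pin_collar (a point): Centre of the front face of the pin's collar (26 x 26 mm, 6 mm thick), which meets the spigot's entry face. The ring's hinge axis (a 62 mm wide brass axle along the pin's y) is 12 mm behind it. Axes as the pin.
- pin_handle (a point): Point on the axis of the pin's black handle, 78 mm behind the collar face. Handle 18 x 18 mm, 74 mm long: 56 mm ahead of this point to 18 mm behind it. In the rack it sits under the wooden roof, so it can be taken only once the pin is out. Left part-way in the hole the pin sags by up to 0.12 rad, handle low. Axes as the pin.
- pin_tip (a point): The round tip of the pin (radius 7 mm), 104 mm ahead of the collar face. Axes as the pin.
- ring (a joint): Angle (rad) of the brass ring on its stiff hinge (stays where left; stops -0.15 and 1.6): 0 = along the shank, 1.57 = upright, as it starts. A U-shaped 9 mm bow, 61 mm wide, crossbar 118 mm from the hinge; the legs pass either side of the spigot. At +0.06 it meets the pin's tip; about 6 to 10 N down on the tab stretches it over the tip, and it snaps below, to about -0.06 or lower.
- ring_tab (a point): Centre of the ring's red tab (28 mm long, 24 mm wide, 6 mm thick), beyond the crossbar, 134 mm from the hinge. x axis points outward from the hinge along the ring, z is the ring's normal (up when the ring lies along the shank).
- rack_top (a point): Centre of the wooden roof's top on the fixed rack, 69 mm above the table; x points the way the pin is drawn out: straight, 80 mm, before lifting. Roof 71 mm long, 44 mm wide; 12 mm base board; a 7 mm wide fin under the shank carries it 133 to 158 mm ahead of this point (fingers astride the shank pass it). The pin's axis lies 45 mm above the table.
- glaze: Bystander: white plastic glaze bottle with red cap, 56 mm across, 130 mm tall; origin at the centre of its underside.
- jar: Bystander: brown slip jar with white cap, 68 mm across, 90 mm tall; origin at the centre of its underside.
- batten: Bystander: wooden batten lying flat, 160 x 30 x 12 mm; origin at the centre of its underside.
Mind the look-alikes: they are no part of the job. There is more than one size of the part that bears pin_shank; the job needs the larger.

How it is judged:
By the outcome, as a careful person would: the job done as asked, in the order asked, and still so for the second after the job is handed in, with the robot touching nothing.
It also fails if it takes over 67 s, if anything falls off the work surface, if the arm or the gripper's body presses on something with over 40 N, if the wrist force passes 120 N, or if a joint passes its speed limit or range.

## Working session

There is one attempt and no reset: what is moved stays moved. The work goes in short steps, each a Python script; the robot and the scene stay as the last script left them, time stands still between calls to the robot, and variables do not carry over. Pictures are saved under pics/ and viewed, at most 12 in all, crops included, and the job is handed in when it is done.

```bash
mkdir -p pics; cat > h.py <<'E'
import numpy as np, cv2
from cell import manip, jaws, kinematics, readout, eyes, workorder
from scipy.spatial.transform import Rotation as R
def snap(n,f):
    c=eyes.get_calibration(n); p,d=eyes.snapshot(n)
    np.savez('pics/'+f+'.npz',p=p,d=d,K=c['camera_matrix'],E=c['extrinsics'])
    cv2.imwrite('pics/'+f+'.png',p[:,:,::-1]); return p,d,c
def load(f):
    return np.load('pics/'+f+'.npz')
def cloud(z):
    d=z['d'];K=z['K'];v,u=np.mgrid[:d.shape[0],:d.shape[1]]
    P=np.stack([(u-K[0,2])/K[0,0]*d,-(v-K[1,2])/K[1,1]*d,-d],-1)
    return P@z['E'][:3,:3].T+z['E'][:3,3]
def att(yaw,flip=0): # tool down, tool y axis at world angle yaw
    y=np.array([np.cos(yaw),np.sin(yaw),0]);zz=np.array([0,0,-1.]);x=np.cross(y,zz)
    return R.from_matrix(np.stack([x,y,zz],1)).as_rotvec()
E
python3 - <<'E'
from h import *
for n in ['scene','top']:
    p,d,c=snap(n,n+'0'); print(n,c['camera_matrix'],c['extrinsics'],sorted(c))
s=[cv2.imread(f'pics/{n}0.png') for n in ['scene','top']]
cv2.imwrite('pics/s.png',cv2.resize(s[0],(800,600))); cv2.imwrite('pics/t.png',cv2.resize(s[1],(800,600)))
print(readout.get_obs()['time_s'],manip.hold_point_z)
E
```

```text
scene [[472.7736199    0.         246.78055305]
 [  0.         472.7736199  185.00739891]
 [  0.           0.           1.        ]] [[-0.55017583 -0.56992724  0.61031918  1.32832798]
 [ 0.83483449 -0.35884372  0.41747164  0.63465226]
 [-0.01891925  0.7391983   0.67322205  1.03657663]
 [ 0.          0.          0.          1.        ]] ['camera_matrix', 'extrinsics']
top [[464.48006955   0.         259.59719492]
 [  0.         464.48006955 197.60825178]
 [  0.           0.           1.        ]] [[-0.01410236  0.99844572 -0.05391899  0.36899349]
 [-0.99988062 -0.01442208 -0.00554511  0.06141205]
 [-0.00631411  0.05383436  0.99852992  1.58958691]
 [ 0.          0.          0.          1.        ]] ['camera_matrix', 'extrinsics']
0.1 -0.0187
```

View pics/t.png

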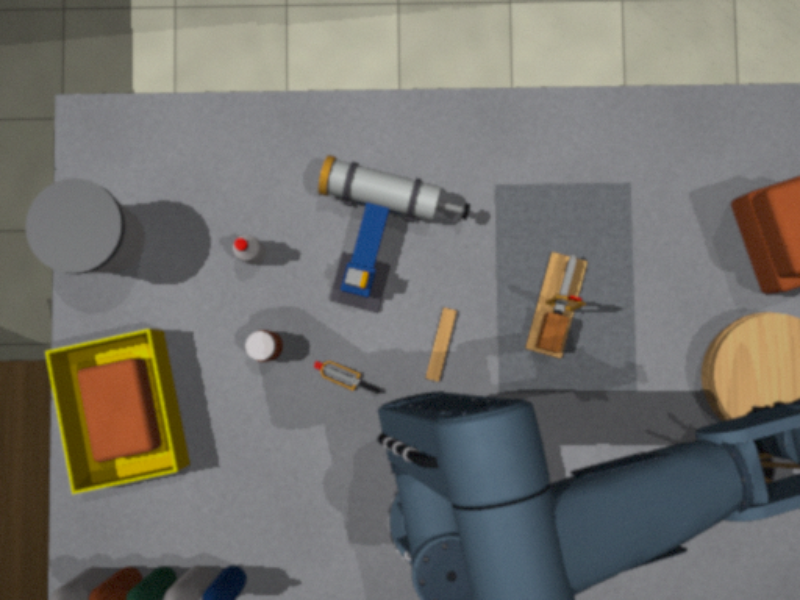

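View pics/s.png

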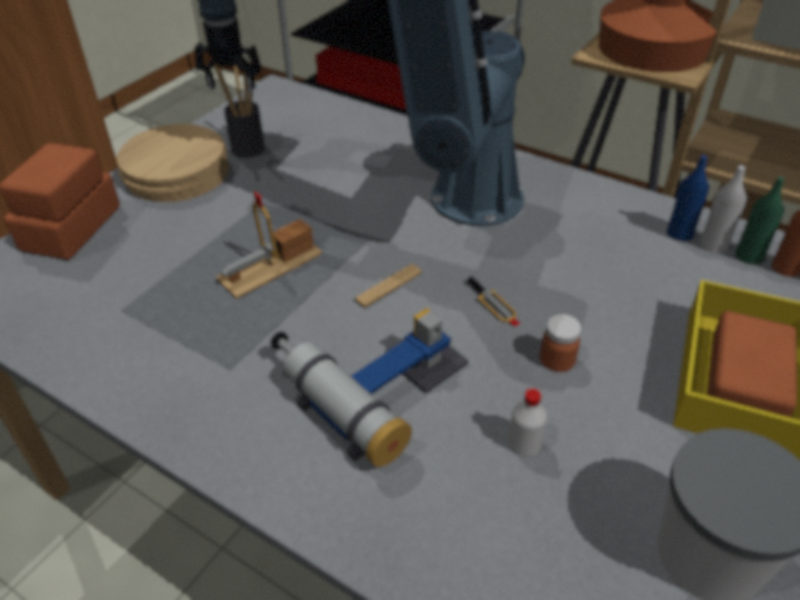

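The rack pin is at about (565,290) in the top view and a smaller look-alike pin lies loose at (345,375). The one in the rack, with its upright red-tabbed ring, fits the description. The spigot with its yellow face is at (358,278), and the yellow is on its right, so the pin goes in leftwards. Next I'll get rough positions from the depth image, then look from close up with the wrist camera.

```bash
python3 - <<'E'
from h import *
z=load('top0');P=cloud(z);p=z['p']
for nm,(u,v) in dict(rackroof=(553,330),fin=(570,265),tab=(575,298),spig=(355,276),loose=(345,375),batten=(443,345),glaze=(242,244),jar=(262,346),armblue=(370,235)).items():
    a,b=int(u*.64),int(v*.64); print(nm,P[b,a].round(3))
o=readout.get_obs();c=eyes.get_calibration('wrist')
T=np.eye(4);T[:3,:3]=R.from_rotvec(o['orientation']).as_matrix();T[:3,3]=o['ee_pos']
print((np.linalg.inv(T)@c['extrinsics']).round(3),c['camera_matrix'].round(1))
img=p[:,:,::-1]; a=cv2.resize(img[150:240,325:400],None,fx=5,fy=5,interpolation=2);b=cv2.resize(img[150:240,185:260],None,fx=5,fy=5,interpolation=2)
cv2.imwrite('pics/crop.png',np.hstack([b,a]))
E
```

```text
rackroof [ 0.403 -0.236  0.064]
fin [ 0.542 -0.279  0.049]
tab [ 0.463 -0.257  0.194]
spig [0.519 0.172 0.12 ]
loose [0.312 0.206 0.015]
batten [ 0.377 -0.008  0.018]
glaze [0.585 0.402 0.13 ]
jar [0.379 0.369 0.092]
armblue [0.61  0.146 0.065]
[[ 0.001  0.96   0.282  0.072]
 [ 1.    -0.001  0.    -0.001]
 [ 0.001  0.282 -0.96  -0.143]
 [ 0.     0.     0.     1.   ]] [[288.2   0.  255.5]
 [  0.  288.2 187.8]
 [  0.    0.    1. ]]
```

View pics/crop.png

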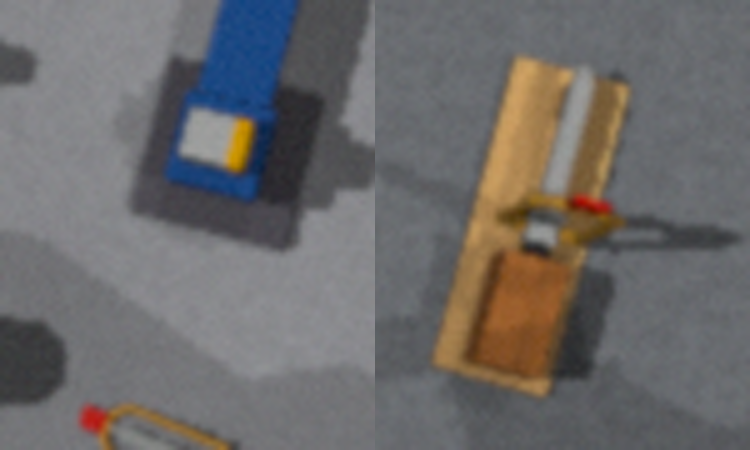

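```bash
python3 - <<'E'
from h import *
print(readout.get_obs()['time_s'])
yp=-0.257
for y in (yp-np.pi/2,yp+np.pi/2):
    print(kinematics.solve_ik([0.52,-0.27,0.30],att(y)))
for y in (0.2+0,0.2+np.pi): pass
manip.move_ptp([0.52,-0.27,0.28],att(yp-np.pi/2))
p,d,c=snap('wrist','w1')
# spigot: hole x dir ~ yaw pi/2+(-0.2)
hx=np.pi/2-0.2
for s in (-1,1):
    print(s,kinematics.solve_ik([0.519,0.10,0.28],att(hx+s*np.pi/2)))
manip.move_ptp([0.519,0.12,0.30],att(hx-np.pi/2))
p,d,c=snap('wrist','w2')
o=readout.get_obs();print(o['time_s'],o['joint_positions'])
for n in ('w1','w2'):
    cv2.imwrite(f'pics/{n}b.png',cv2.resize(cv2.imread(f'pics/{n}.png'),(800,600),interpolation=2))
E
```

```text
0.1
[-6.81345326e-01  1.56243880e-01  1.49656772e+00 -8.88178420e-16
  1.48878105e+00  1.14645100e+00]
[-0.68134533  0.15624388  1.49656772  0.          1.48878105 -1.99514165]
-1 [-3.44176286e-02  3.75613004e-02  1.66507015e+00 -4.44089210e-16
  1.43896120e+00  1.65582371e-01]
1 [-3.44176286e-02  3.75613004e-02  1.66507015e+00 -4.44089210e-16
  1.43896120e+00 -2.97601028e+00]
3.1083 [ 2.35963409e-03  3.48069433e-02  1.62833736e+00 -3.05607384e-04
  1.47859797e+00  2.04673943e-01]
```

View pics/w1b.png

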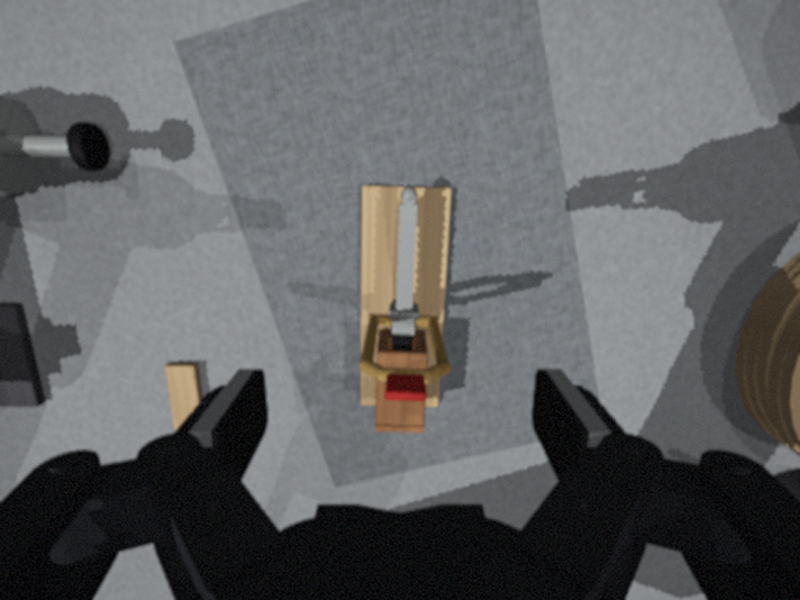

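View pics/w2b.png

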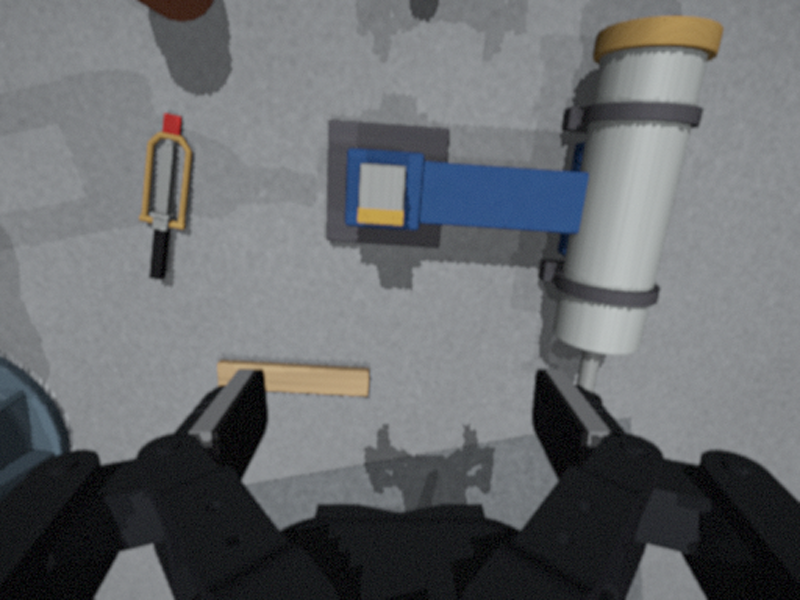

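w1 shows the rack pin pointing up the image, with the tip at (408,188), the collar at (404,305) and the ring upright at the collar. w2 shows the spigot top at (382,190) with yellow on its lower edge, the entry side. It also shows the smaller pin at (165,195).

```bash
python3 - <<'E'
from h import *
def ray(z,u,v,h):
    K=z['K'];E=z['E'];u=np.asarray(u,float);v=np.asarray(v,float)
    r=np.stack([(u-K[0,2])/K[0,0],-(v-K[1,2])/K[1,1],-np.ones_like(u)],-1)@E[:3,:3].T
    return E[:3,3]+r*((h-E[2,3])/r[...,2])[...,None]
def comp(m):
    n,l,s,c=cv2.connectedComponentsWithStats(m.astype(np.uint8)); i=1+np.argmax(s[1:,4]); return l==i
z=load('w1');P=cloud(z);v,u=np.mgrid[:384,:512]
hsv=cv2.cvtColor(z['p'],cv2.COLOR_RGB2HSV)
m=comp((u>245)&(u<275)&(v>112)&(v<196)&(P[...,2]>0.035)&(P[...,2]<.07)&(hsv[...,1]<60))
vs,us=np.nonzero(m);print('n',len(us),'z',np.median(P[m][:,2]),us.min(),us.max(),vs.min(),vs.max())
Q=ray(z,us,vs,.052)[:,:2]; (cx,cy),(w,h),a=cv2.minAreaRect(Q.astype(np.float32)*1000);print('rect',cx,cy,w,h,a)
# per-row centres
C=np.array([ray(z,us[vs==r].mean(),r,.052)[:2] for r in range(vs.min()+8,vs.max()-3)])
vx,vy,x0,y0=cv2.fitLine(C.astype(np.float32),cv2.DIST_HUBER,0,.01,.01).ravel();d=np.array([vx,vy]);d*=np.sign(vx)
print('pin yaw',np.arctan2(d[1],d[0]),'pt',x0,y0)
t=(Q-[x0,y0])@d;print('tip',[x0,y0]+d*t.max(),'collarface',[x0,y0]+d*t.min(),'len',np.ptp(t))
# rack base board yaw & roof
hs=(hsv[...,1]>70)&(P[...,2]>.005)&(P[...,2]<.02)&(u>220)&(u<300)&(v>110)&(v<265)
ve,ue=np.nonzero(comp(hs));print('board',cv2.minAreaRect((ray(z,ue,ve,.012)[:,:2]*1000).astype(np.float32)),np.median(P[ve,ue,2]))
rm=(P[...,2]>.06)&(P[...,2]<.076)&(hsv[...,1]>70)&(u>225)&(u<285)&(v>200)&(v<280)
ve,ue=np.nonzero(comp(rm));print('roof',cv2.minAreaRect((ray(z,ue,ve,.069)[:,:2]*1000).astype(np.float32)))
z=load('w2');P=cloud(z)
m=comp((u>222)&(u<268)&(v>95)&(v<150)&(P[...,2]>.105)&(P[...,2]<.13))
vs,us=np.nonzero(m);print('spig z',np.median(P[m][:,2]),us.min(),us.max(),vs.min(),vs.max())
Q=ray(z,us,vs,.117)[:,:2];print('spig',cv2.minAreaRect((Q*1000).astype(np.float32)))
hsv=cv2.cvtColor(z['p'],cv2.COLOR_RGB2HSV)
y=m&(hsv[...,1]>120);ys,xs=np.nonzero(y);print('yellow',ray(z,xs.mean(),ys.mean(),.117),len(xs))
# blue arm direction
b=comp((hsv[...,0]>100)&(hsv[...,0]<125)&(hsv[...,1]>140)&(P[...,2]>.055)&(P[...,2]<.08)&(u>265)&(u<370))
ys,xs=np.nonzero(b);print('blue',cv2.minAreaRect((ray(z,xs,ys,np.median(P[b][:,2]))[:,:2]*1000).astype(np.float32)),np.median(P[b][:,2]))
cyl=(P[...,2]>.08)&(P[...,2]<.105)&(u>350)&(u<460)&(v>45)&(v<215)
ys,xs=np.nonzero(comp(cyl));print('barrel',cv2.minAreaRect((P[ys,xs,:2]*1000).astype(np.float32)))
E
```

```text
n 806 z 0.05216390893052841 250 266 119 195
rect 521.5265502929688 -273.4601135253906 21.60483169555664 99.95732116699219 75.29364013671875
pin yaw -0.2971627 pt 0.51143354 -0.27275434
tip [ 0.56884079 -0.29033417] collarface [ 0.47269176 -0.26089044] len 0.10055630401780644
board ((497.221435546875, -244.22866821289062), (34.68752670288086, 159.3328094482422), 72.7454833984375) 0.012145554365526556
roof ((388.08367919921875, -235.12295532226562), (43.733795166015625, 49.754947662353516), 72.02111053466797)
spig z 0.1172283054465118 229 259 105 143
spig ((516.9421997070312, 171.06382751464844), (40.663455963134766, 31.936193466186523), 74.83148193359375)
yellow [0.51331476 0.15582723 0.117     ] 233
blue ((607.9369506835938, 149.45201110839844), (59.73472595214844, 136.23460388183594), 77.18180847167969) 0.06716062704212422
barrel ((707.7042236328125, 113.6286392211914), (209.23550415039062, 71.20611572265625), 74.68299102783203)
```

```bash
python3 - <<'E'
from h import *
yp=-0.302;d=np.array([np.cos(yp),np.sin(yp),0]);S=np.array([.5135,-.2732,.029]);A=att(yp-np.pi/2)
hx=1.305;D=np.array([np.cos(hx),np.sin(hx),0]);H=np.array([.5118,.1518,.095])
manip.move_ptp(S+[0,0,.22],A)
manip.servo_line(S,velocity=.2)
jaws.grasp();o=readout.get_obs();print(o['opening'],o['grasp_force'],o['ft_force'])
print(manip.servo_line(S+d*.085,velocity=.06,force_limit=25))
print(readout.get_obs()['ft_force'],readout.get_obs()['ee_pos'])
manip.servo_line(S+d*.085+[0,0,.2],velocity=.2)
B=att(hx-np.pi/2)
pre=H-D*(.058+.025)+[0,0,-.016]
manip.move_ptp(pre+[0,0,.1],B)
snap('wrist','w3');o=readout.get_obs();print(o['time_s'],o['ee_pos'],o['ft_force'],o['opening'],o['grasp_force'],pre)
cv2.imwrite('pics/w3b.png',cv2.resize(cv2.imread('pics/w3.png'),(800,600),interpolation=2))
E
```

```text
0.013145800947807547 59.18365716934204 [-0.42225444 -0.90131307  3.68766413]
True
[-3.9457755   0.60630184  7.50644996] [ 0.57621218 -0.29278284  0.02821634]
10.2167 [0.49075563 0.07090681 0.17923994] [-0.65890049  0.26469849 -2.75832569] 0.013268212748066355 58.6404025554657 [0.48999775 0.07171466 0.079     ]
```

View pics/w3b.png

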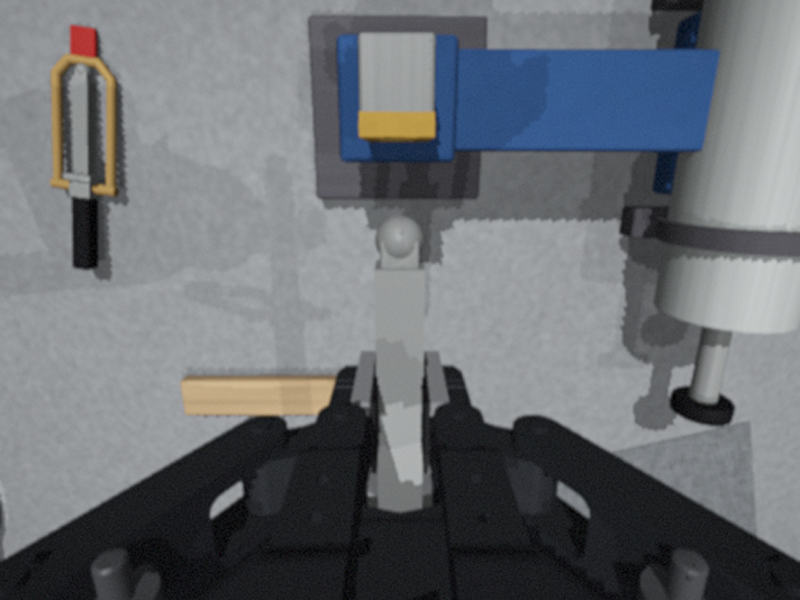

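w3: the pin is held, with its tip at (400,238) pointing at the spigot, whose yellow edge is at (397,125). The draw-out stopped on force after 65 mm, so I'll check the pin's pitch and slip in the hand before inserting.

```bash
python3 - <<'E'
from h import *
z=load('w3');P=cloud(z);v,u=np.mgrid[:384,:512]
o=readout.get_obs();Rt=R.from_rotvec(o['orientation']).as_matrix();T=(P-o['ee_pos'])@Rt
m=(u>=243)&(u<=268)&(v>=140)&(v<=300)&(P[...,2]>.15)&(P[...,2]<.3)
m2=m&(u>=250)&(u<=262)
for r in range(142,300,9):
    k=m[r]; kk=m2[r]
    if kk.any(): print(r,np.nonzero(k)[0][[0,-1]],T[r][kk].mean(0).round(4), T[r][k][:,1].min().round(4),T[r][k][:,1].max().round(4))
ms=(u>222)&(u<285)&(v>=18)&(v<95)&(P[...,2]>.105)&(P[...,2]<.13)
K=z['K'];E=z['E'];vs,us=np.nonzero(ms)
r=np.stack([(us-K[0,2])/K[0,0],-(vs-K[1,2])/K[1,1],-np.ones(len(us))],-1)@E[:3,:3].T
Q=E[:3,3]+r*((.117-E[2,3])/r[:,2])[:,None]
q=cv2.minAreaRect((Q[:,:2]*1000).astype(np.float32));print(q,np.median(P[ms][:,2]))
c=np.array([q[0][0]/1000,q[0][1]/1000,.117]);print('spig centre in tool',(c-o['ee_pos'])@Rt,'tool yaw x',np.arctan2(Rt[1,0],Rt[0,0]))
E
```

```text
142 [244 266] [ 0.0569  0.0003 -0.0197] -0.005 0.0047
151 [243 268] [ 0.0534  0.0003 -0.0219] -0.0053 0.0055
160 [243 268] [ 0.0496  0.0003 -0.0221] -0.0053 0.0056
169 [243 268] [ 0.0455  0.0003 -0.021 ] -0.0053 0.0057
178 [243 268] [ 0.0418  0.0003 -0.0224] -0.0053 0.0054
187 [243 268] [ 0.0378  0.0003 -0.0225] -0.0053 0.0055
196 [243 268] [ 0.0338  0.0003 -0.0227] -0.0053 0.0056
205 [243 268] [ 0.0296  0.0003 -0.0229] -0.0054 0.0056
214 [243 268] [ 0.0252  0.0003 -0.0224] -0.0055 0.0057
223 [243 268] [ 0.0209  0.0003 -0.0226] -0.0055 0.0057
232 [243 268] [ 0.0166  0.0003 -0.0228] -0.0056 0.0058
241 [243 268] [ 0.012   0.0003 -0.0226] -0.0056 0.0059
250 [243 268] [ 0.0075  0.0004 -0.0228] -0.0057 0.0059
259 [243 268] [ 0.0027  0.0004 -0.0226] -0.0057 0.006
268 [243 268] [-0.002   0.0004 -0.0227] -0.0057 0.006
277 [243 268] [-0.0067  0.0004 -0.0231] -0.0058 0.0061
286 [243 268] [-0.0115  0.0004 -0.0232] -0.0059 0.0061
295 [243 268] [-0.0167  0.0004 -0.0231] -0.0059 0.0062
((516.7323608398438, 170.27679443359375), (40.19452667236328, 31.710533142089844), 74.6929931640625) 0.11728671079448416
spig centre in tool [ 0.10270751 -0.00127233  0.06222976] tool yaw x 1.3031832560567642
```

The pin is level and hasn't slipped: its axis is 15.7 mm behind the TCP and its tip is at 57–58 mm. The spigot sits 1.6 mm to the side in the tool frame, so I'll correct that and insert.

```bash
python3 - <<'E'
from h import *
hx=1.3035;D=np.array([np.cos(hx),np.sin(hx),0]);B=att(hx-np.pi/2)
goal=np.array([.4892,.0713,.0793])
manip.servo_line(goal,velocity=.12,attitude=B);manip.dwell(.2)
o=readout.get_obs();e=goal-o['ee_pos'];print('err',e,o['ft_force'])
st=goal+e
r=manip.servo_line(st+D*.067,velocity=.05,force_limit=20)
o=readout.get_obs();print(r,o['ee_pos'],'adv',(o['ee_pos']-goal)@D,o['ft_force'],o['time_s'],o['opening'])
# plan: tilted handle grasp IK
H=np.array([.5113,.1512,.095])
for t in (.4,.5,.6):
    A=(R.from_rotvec(np.array([-D[1],D[0],0])*-t)*R.from_rotvec(B)); zt=A.as_matrix()[:,2]
    for dist in (.145,.078): print(t,zt.round(2),kinematics.solve_ik(H-D*dist+zt*.016,A.as_rotvec()))
snap('wrist','w4')
E
```

```text
err [-6.56160534e-04  2.65676775e-05 -8.10934653e-04] [ 0.241037   -0.03549944 -2.71158328]
False [0.50621121 0.13570467 0.0784779 ] adv 0.06661065182738261 [ 0.18082027  0.40283539 -1.55646321] 12.8833 0.01246010638178346
0.4 [ 0.1   0.38 -0.92] [-0.49050477  0.16522104  2.03404892  0.44526886  1.07949802 -0.46308211]
0.4 [ 0.1   0.38 -0.92] [-0.34040532  0.18056938  2.0155437   0.47060763  1.02852292 -0.33610275]
0.5 [ 0.13  0.46 -0.88] [-0.55079043  0.19160696  2.03853428  0.53549274  1.12451536 -0.57123065]
0.5 [ 0.13  0.46 -0.88] [-0.40154335  0.19866788  2.02978147  0.574613    1.0636927  -0.45736603]
0.6 [ 0.15  0.54 -0.83] [-0.60684405  0.22748372  2.03881092  0.61472418  1.17616441 -0.6694323 ]
0.6 [ 0.15  0.54 -0.83] [-0.45942305  0.22701801  2.03941179  0.66786726  1.10831619 -0.56986484]
```

```bash
cat >> h.py <<'E'
hx=1.3035;D=np.array([np.cos(hx),np.sin(hx),0]);B=att(hx-np.pi/2);Y=np.array([-D[1],D[0],0])
H=np.array([.5110,.1512,.095])
def tilt(t): return R.from_rotvec(Y*-t)*R.from_rotvec(B)
E
python3 - <<'E'
from h import *
jaws.open_gripper();p=readout.get_obs()['ee_pos']
manip.servo_line(np.array([p[0],p[1],.29]),velocity=.25)
A=tilt(.5);zt=A.as_matrix()[:,2]
manip.move_ptp(H-D*.14+[0,0,-.012]-zt*.15,A.as_rotvec())
snap('wrist','w5');o=readout.get_obs();print(o['time_s'],o['ee_pos'])
cv2.imwrite('pics/w5b.png',cv2.resize(cv2.imread('pics/w5.png'),(800,600),interpolation=2))
E
```

```text
15.5667 [ 0.45526643 -0.05231695  0.21462591]
```

View pics/w5b.png

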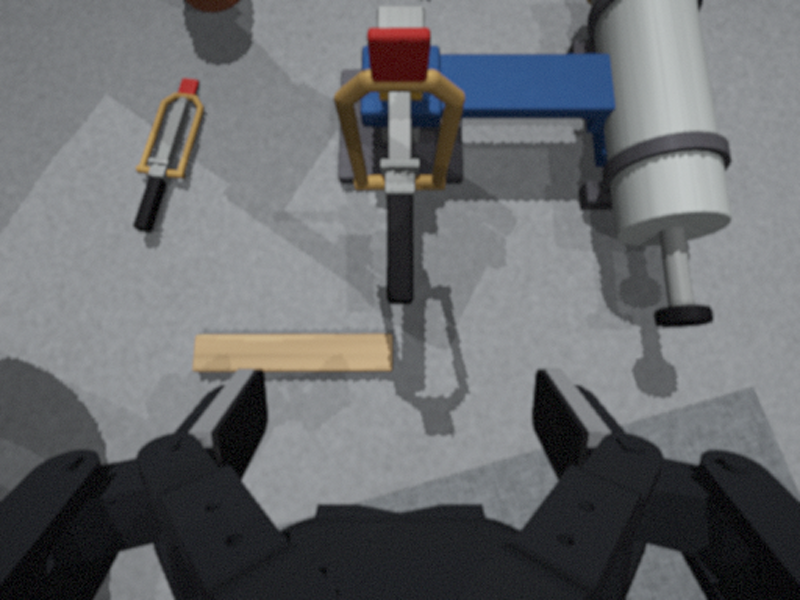

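w5: the pin hangs in the hole, with the black handle running from (400,195) to (400,300) and the ring upright ahead of it. I'll measure the handle's sag from depth.

```bash
python3 - <<'E'
from h import *
z=load('w5');P=cloud(z)
L=P-H; s=L@D; l=L@np.array([-D[1],D[0],0])
for v in list(range(95,112,8))+list(range(128,194,6)):
    q=slice(252,260); print(v,(s[v,q]).mean().round(4),l[v,q].mean().round(4),np.median(P[v,q,2]).round(4))
for v in (150,170):
    k=[u for u in range(235,280) if P[v,u,2]>.06]; print(v,k[0],k[-1],l[v,k[0]].round(4),l[v,k[-1]].round(4))
E
```

```text
95 -0.0538 0.0003 0.0946
103 -0.066 0.0003 0.0997
111 -0.0727 0.0003 0.0949
128 -0.0908 0.0003 0.093
134 -0.0973 0.0003 0.0924
140 -0.1036 0.0003 0.0917
146 -0.11 0.0003 0.0909
152 -0.1162 0.0003 0.0904
158 -0.1225 0.0003 0.0897
164 -0.1288 0.0003 0.0886
170 -0.135 0.0003 0.088
176 -0.1412 0.0003 0.0875
182 -0.1474 0.0003 0.0868
188 -0.1535 0.0003 0.0862
150 247 264 0.0092 -0.0086
170 241 264 -0.0003 -0.0085
```

```bash
python3 - <<'E'
from h import *
def tcp(s,z,t): 
    A=tilt(t); return H+D*s+Y*.0003+[0,0,z-.095]+A.as_matrix()[:,2]*.016, A.as_rotvec()
def st(m,r=None):
    o=readout.get_obs();A=R.from_rotvec(o['orientation']).as_matrix();g=o['ee_pos']-A[:,2]*.016-H
    print(m,r,'s',(g@D).round(4),'l',(g@Y).round(4),'z',(g[2]+.095).round(4),'F',o['ft_force'].round(1),'op',round(o['opening'],4),'t',o['time_s'])
p,a=tcp(-.138,.0788,.6); zt=R.from_rotvec(a).as_matrix()[:,2]
manip.move_ptp(p-zt*.10,a)
manip.servo_line(p,velocity=.15);st('at')
jaws.grasp();st('grasp')
p,a=tcp(-.137,.0945,.492); r=manip.servo_line(p,velocity=.05,attitude=a,force_limit=25);st('level',r)
p,a=tcp(-.137+.05,.0945,.492);r=manip.servo_line(p,velocity=.05,force_limit=30);st('push',r)
p,a=tcp(-.137+.08,.0945,.492);r=manip.servo_line(p,velocity=.03,force_limit=25);st('push2',r)
snap('wrist','w6')
E
```

```text
at None s -0.1385 l -0.0009 z 0.0799 F [ 0.6  0.1 -0.6] op 0.0854 t 16.775
grasp None s -0.1382 l 0.0002 z 0.0789 F [-0.1 -1.2  0.7] op 0.017 t 17.4
level False s -0.1366 l 0.0006 z 0.0943 F [-0.5  0.1 -0.6] op 0.0169 t 17.85
push False s -0.0871 l 0.0003 z 0.0945 F [-0.6  0.4 -1.2] op 0.0164 t 19.0
push2 True s -0.0755 l -0.0001 z 0.094 F [-1.1 -3.7  3.3] op 0.017 t 19.5667
```

```bash
python3 - <<'E'
from h import *
o=readout.get_obs();p0=o['ee_pos']
r=manip.servo_line(p0+D*.02,velocity=.03,force_limit=30);o=readout.get_obs();print(r,(o['ee_pos']-p0)@D,o['ft_force'],o['time_s'])
jaws.open_gripper()
zt=tilt(.492).as_matrix()[:,2]
manip.servo_line(o['ee_pos']-zt*.12,velocity=.2)
snap('wrist','w7');snap('scene','s7');o=readout.get_obs();print(o['time_s'],o['ee_pos'])
a=cv2.resize(cv2.imread('pics/w7.png')[0:230,150:380],(600,600),interpolation=2)
cv2.imwrite('pics/w7b.png',a)
z=load('w7');P=cloud(z);L=P-H
for v in range(30,200,8): 
    print(v,(L[v,252:260]@D).mean().round(4),np.median(P[v,252:260,2]).round(4),end=' | ')
E
```

```text
True 3.0644525841343792e-06 [-4.11132693 -5.97128562  7.51495239] 19.925
21.4417 [0.47763466 0.03164648 0.1837643 ]
30 0.0773 0.1011 | 38 0.069 0.1005 | 46 0.0596 0.1013 | 54 0.0395 0.1175 | 62 0.0315 0.1175 | 70 0.024 0.1169 | 78 0.0159 0.1177 | 86 0.0084 0.1176 | 94 0.0008 0.1176 | 102 -0.0168 0.1074 | 110 -0.0069 0.1034 | 118 -0.0143 0.1027 | 126 -0.0211 0.1006 | 134 -0.0296 0.103 | 142 -0.0371 0.1029 | 150 -0.0444 0.1026 | 158 -0.0517 0.1026 | 166 -0.0588 0.1025 | 174 -0.066 0.1028 | 182 -0.0731 0.1027 | 190 -0.0802 0.1033 | 198 -0.087 0.1027 |
```

View pics/w7b.png

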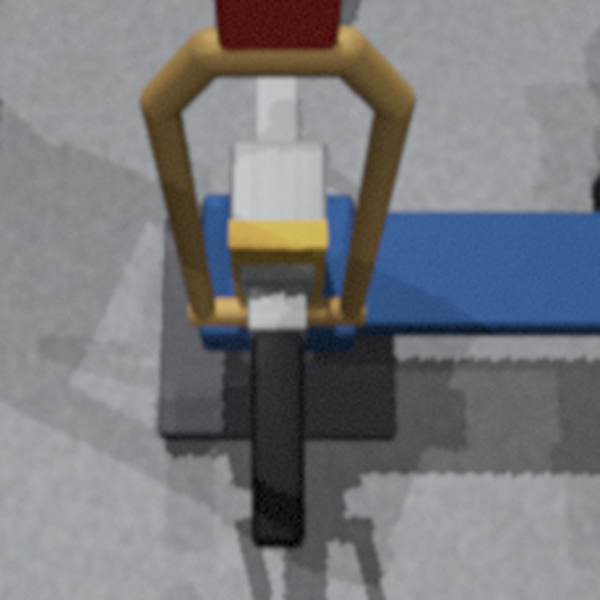

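```bash
python3 - <<'E'
from h import *
z=load('w7');P=cloud(z);L=P-H
for v in list(range(92,113))+list(range(200,216)): 
    print(v,(L[v,256]@D).round(4),P[v,256,2].round(4),end=' | ')
m=P[...,2]>.19; hs=cv2.cvtColor(z['p'],cv2.COLOR_RGB2HSV); 
r=(hs[...,1]>150)&(P[...,2]>.15)&((hs[...,0]<8)|(hs[...,0]>172))
q=P[r]; print('\ntab',(q-H).mean(0)@D,(q-H).mean(0)@Y,q[:,2].min(),q[:,2].max(),((q-H)@D).min(),((q-H)@D).max(),len(q))
E
```

```text
92 0.0026 0.1177 | 93 0.0012 0.1186 | 94 0.0007 0.1179 | 95 0.0003 0.1168 | 96 0.0006 0.1146 | 97 -0.0002 0.1143 | 98 0.0006 0.1111 | 99 0.0009 0.1088 | 100 0.0004 0.108 | 101 -0.0004 0.1077 | 102 -0.0016 0.1082 | 103 -0.0018 0.1066 | 104 -0.0027 0.1065 | 105 -0.0038 0.1067 | 106 -0.0048 0.1068 | 107 -0.0047 0.1048 | 108 -0.0052 0.1038 | 109 -0.0055 0.1026 | 110 -0.0065 0.1026 | 111 -0.0073 0.1022 | 112 -0.0083 0.1023 | 200 -0.0888 0.1034 | 201 -0.0895 0.1023 | 202 -0.0904 0.1028 | 203 -0.0913 0.1029 | 204 -0.092 0.1019 | 205 -0.0929 0.1024 | 206 -0.0938 0.1026 | 207 -0.0944 0.1005 | 208 -0.0953 0.1008 | 209 -0.0951 0.0929 | 210 -0.0849 -0.0004 | 211 -0.0862 0.0003 | 212 -0.0874 0.0006 | 213 -0.0886 0.0007 | 214 -0.0899 0.001 | 215 -0.0909 -0.0007 | 
tab -0.017846341535839236 3.3429831905716103e-06 0.20471270389561272 0.34416896178541756 -0.16584142389252138 -0.010134501904405565 862
```

The collar is flush: its rear edge is at −6 mm, the handle end at −95 mm, and the pin is level. Next I'll flip the ring with closed fingers.

```bash
python3 - <<'E'
from h import *
def st(m,r=None):
    o=readout.get_obs();g=o['ee_pos']-H
    print(m,r,'s',(g@D).round(4),'z',(g[2]+.095).round(4),'F',o['ft_force'].round(1),'t',round(o['time_s'],2))
P=lambda s,z: H+D*s+[0,0,z-.095]
manip.servo_line(P(-.11,.25),velocity=.2,attitude=B)
jaws.grasp()
manip.servo_line(P(-.06,.222),velocity=.15);st('start')
for th in np.arange(1.55,.13,-.12):
    r=.130+.013*(1.55-th)/1.55; e=np.array([np.cos(th),np.sin(th)]);n=np.array([-np.sin(th),np.cos(th)])
    c=np.array([-.012,.095])+r*e+.004*n
    k=manip.servo_line(P(c[0]-.011,c[1]),velocity=.1,force_limit=25)
    if k: st('STOP %.2f'%th,k);break
st('end %.2f'%th)
snap('wrist','w8');snap('scene','s8')
cv2.imwrite('pics/s8b.png',cv2.resize(cv2.imread('pics/s8.png')[150:290,190:390],(800,560),interpolation=2))
E
```

```text
start None s -0.06 z 0.222 F [ 0.5 -0.9  0.6] t 23.38
end 0.23 None s 0.1132 z 0.1302 F [ 0.1 -0.3  0.5] t 27.32
```

View pics/s8b.png

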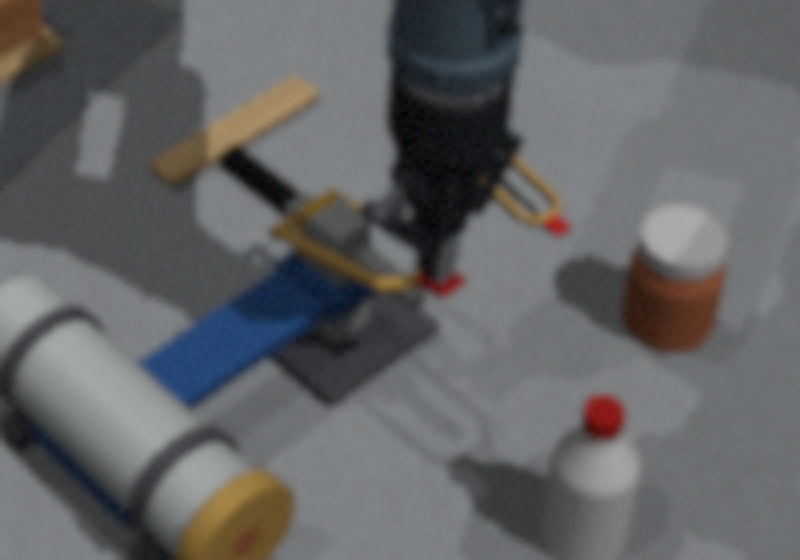

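s8: the ring is folded over the spigot and the fingertips are on its red tab at (440,283). Now I'll press it down.

```bash
python3 - <<'E'
from h import *
P=lambda s,z: H+D*s+[0,0,z-.095]
for z in (.112,.108,.104,.100,.096,.092,.088,.085):
    k=manip.servo_line(P(.121,z),velocity=.04,force_limit=28); o=readout.get_obs();print(z,k,o['ee_pos'][2].round(4),o['ft_force'].round(1))
    if k: break
manip.servo_line(P(.115,.22),velocity=.2)
manip.servo_line(P(.06,.30),velocity=.2)
snap('wrist','w9');snap('scene','s9');print(readout.get_obs()['time_s'])
a=cv2.resize(cv2.imread('pics/s9.png')[180:260,250:330],(500,500),interpolation=2)
b=cv2.resize(cv2.imread('pics/w9.png')[60:260,180:330],(300,400),interpolation=2);b=cv2.copyMakeBorder(b,0,100,0,0,0)
cv2.imwrite('pics/f9.png',np.hstack([a,b]))
z=load('w9');Q=cloud(z);hs=cv2.cvtColor(z['p'],cv2.COLOR_RGB2HSV)
L=Q-H;s=L@D;l=L@Y
m=(hs[...,1]>130)&((hs[...,0]<8)|(hs[...,0]>172))&(s>.09)&(s<.16)&(abs(l)<.02)
print('tab top z',np.median(Q[m][:,2]),m.sum(),s[m].min(),s[m].max())
g=(hs[...,1]>100)&(hs[...,0]>10)&(hs[...,0]<30)&(abs(l)>.022)&(abs(l)<.036)&(s>-.01)&(s<.1)&(Q[...,2]>.05)
if g.sum()>20: print('legs',np.polyfit(s[g],Q[g][:,2],1),g.sum())
c=(hs[...,1]>100)&(hs[...,0]>10)&(hs[...,0]<30)&(abs(l)<.012)&(s>.09)&(s<.125);print('bar',np.percentile(Q[c][:,2],[50,90]),c.sum())
t=(hs[...,1]<60)&(abs(l)<.005)&(s>.05)&(s<.085)&(Q[...,2]>.08);print('shank top',np.median(Q[t][:,2]))
E
```

```text
0.112 False 0.1118 [ 0.7 -0.3 -0.3]
0.108 False 0.1078 [ 0.5 -0.2  0.5]
0.104 False 0.1038 [-0.4  0.6  0.9]
0.1 False 0.0997 [-0.4  0.  -0.2]
0.096 False 0.0964 [-0.5 -0.3  3.2]
0.092 False 0.0925 [1.8 2.2 2.1]
0.088 False 0.0873 [-0.7  0.7 -0.4]
0.085 False 0.0842 [ 0.3  0.2 -0. ]
31.3917
tab top z 0.08846451459076399 391 0.10978215980559992 0.13392202910524764
legs [-0.05274689  0.09711048] 1077
bar [0.09047906 0.09147071] 120
shank top 0.36347455725968086
```

View pics/f9.png

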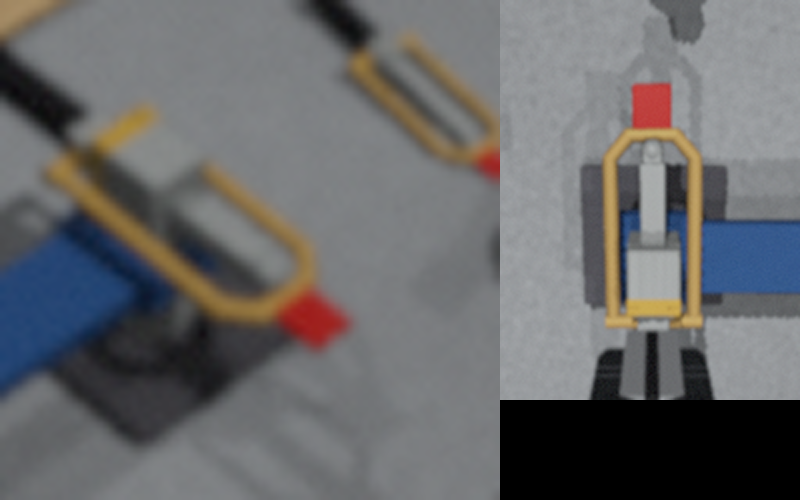

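The ring has snapped past (tab at about −0.07 rad). I'll press it a little lower for margin, recheck and hand in.

```bash
python3 - <<'E'
from h import *
P=lambda s,z: H+D*s+[0,0,z-.095]
manip.servo_line(P(.121,.20),velocity=.2)
manip.servo_line(P(.121,.092),velocity=.12)
for z in (.084,.080):
    k=manip.servo_line(P(.121,z),velocity=.04,force_limit=20); o=readout.get_obs();print(z,k,o['ee_pos'][2].round(4),o['ft_force'].round(1))
    if k: break
manip.servo_line(P(.115,.22),velocity=.2)
manip.servo_line(P(.02,.30),velocity=.2)
jaws.open_gripper();snap('wrist','w10');print(readout.get_obs()['time_s'])
z=load('w10');Q=cloud(z);hs=cv2.cvtColor(z['p'],cv2.COLOR_RGB2HSV)
L=Q-H;s=L@D;l=L@Y
m=(hs[...,1]>130)&((hs[...,0]<8)|(hs[...,0]>172))&(s>.09)&(s<.16)&(abs(l)<.02)
print('tab top z',np.median(Q[m][:,2]),m.sum())
g=(hs[...,1]>100)&(hs[...,0]>10)&(hs[...,0]<30)&(abs(l)>.022)&(abs(l)<.036)&(s>-.01)&(s<.1)&(Q[...,2]>.05)
print('legs',np.polyfit(s[g],Q[g][:,2],1))
t=(abs(l)<.004)&(Q[...,2]>.085)&(Q[...,2]<.112)&(hs[...,1]<70);print('steel s',np.percentile(s[t&(s>.03)],[1,99]),np.median(Q[t&(s>.05)][:,2]))
c=(abs(l)<.009)&(Q[...,2]>.105)&(Q[...,2]<.111)&(s<.005)&(s>-.03);print('collar',np.percentile(s[c],[5,95]) if c.sum() else None,c.sum())
cv2.imwrite('pics/w10b.png',cv2.resize(cv2.imread('pics/w10.png'),(800,600),interpolation=2))
E
```

```text
0.084 False 0.0838 [-0.  -0.4  0.2]
0.08 False 0.0797 [-0.4  0.5  0.4]
36.2333
tab top z 0.08452326684268785 423
legs [-0.09041345  0.09656412]
steel s [0.04039034 0.10192922] 0.10033286304578112
collar [-0.00645608 -0.00240807] 51
```

View pics/w10b.png

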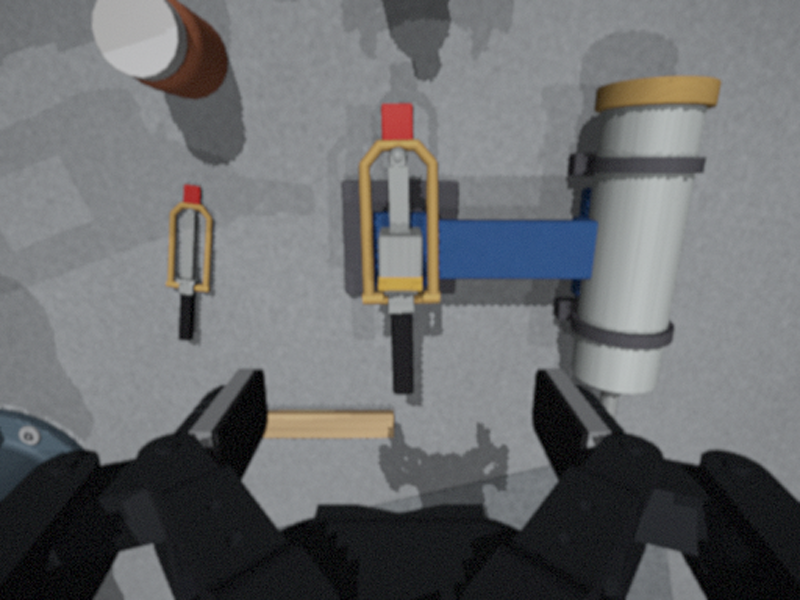

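w10: the pin is fully in, with the collar flush at (401,292). The ring lies at about −0.1 rad, with the tip showing over the crossbar at (398,150). The robot is clear, and the jar, bottle and batten are where they were.

```bash
python3 -c "
from h import *
print(workorder.close_job())"
```

```text
the job is handed in; nothing more can be done
None
```

The job is handed in at about 36 s: the pin is through the spigot from the yellow side with its collar flush, the ring is snapped below the tip at about −0.1 rad, and the bottle, jar and batten were not touched.

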